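# Put the scraper away in the free blade block

## Task

The wide scraper has been left lying on the table. Take it by its handle and slide its blade, edge first, into the slot of the empty wooden blade block, fully home so that the handle meets the front of the block, and leave it there. Leave everything else where it is.

Things in the scene. Friction and masses are not known exactly. Their poses are not given: they have to be found in the camera images.
- scraper_mid (a point): Centre of the handle of the loose scraper, which lies flat (point 12 mm above the table). Wooden handle 110 x 26 x 24 mm thick; steel blade 60 wide, 3 thick, at half the handle's thickness, standing 90 mm out of its end. x: along the handle to the blade (handle end +55 mm, blade edge +145), y across, z up. 0.12-0.2 kg, balances at x = +25 mm.
- block_mouth (a point): Middle of the empty block's slot mouth, at the front edge of its lip, 42 mm above the table. Slot: level, 80 wide, 12 high (36 to 48 mm above the table), 100 deep. x points into the slot, y across, z up. Scraper home: handle's end against the lip's front edge, its centre 55 mm in front of this point; let go, it droops up to 0.15 rad.
- block: The empty blade block: pale wood, fixed, 105 deep (x), 110 wide (y), 62 mm high; front faces the robot. Its base stands out 20 mm before the top board as a lip level with the slot floor; the top board's front 16 mm slopes up to 53 mm above the table as a lead-in. Origin: centre of its underside.
- used_mouth (a point): Slot mouth of the other blade block, which is in use: same size and axes, slot 50 mm wide. A narrower scraper (blade 34 mm wide, handle 100 x 22 x 20 mm) is fixed in it, its handle standing out 100 mm from this point towards the robot.
- wax_pot: Bystander: low round pot, 62 mm across, 35 mm high; origin at the centre of its underside.
- plaster_cast: Bystander: rough white lump of plaster, 67 x 73 x 36 mm; origin at the centre of its underside.
- masking_tape: Bystander: roll of masking tape lying flat, 96 mm across, 25 mm high; origin at the centre of its underside.
There are look-alikes about, which are no part of the job. What is shaped like the block but turquoise is not meant.

How it is judged:
At the end, for the whole second after the job is handed in: The blade is in the empty block's slot, the handle's end within 10 mm of the lip's front edge, the handle's centre within 30 mm sideways and 25 mm below to 12 mm above the mouth's middle, along the slot within 0.3 rad, for a second (x of scraper_mid in the frame of block_mouth between -0.065 and -0.045 m and y of scraper_mid in the frame of block_mouth between -0.03 and 0.03 m and z of scraper_mid in the frame of block_mouth between -0.025 and 0.012 m and angle between the x axis of scraper_mid and the x axis of block_mouth, either way round below 0.3 rad); the robot touches nothing.
It fails at once if the wax pot is shifted by more than 30 mm (distance of wax_pot from where it was at the start of the episode above 0.03 m).
It fails at once if the plaster cast is shifted by more than 30 mm (distance of plaster_cast from where it was at the start of the episode above 0.03 m).
It fails at once if the masking tape is shifted by more than 30 mm (distance of masking_tape from where it was at the start of the episode above 0.03 m).
It also fails if it takes over 42 s, if anything falls off the work surface, if the arm or the gripper's body presses on something with over 40 N, if the wrist force passes 120 N, or if a joint passes its speed limit or range.

## Robot

A 6-joint arm with a two-finger parallel gripper is mounted at the origin on a cart in front of the work surface, level with it; the furniture and walls round the work are solid. World frame = base frame: x ahead of the robot, y to its left, z up, the work surface at z = 0. Lengths are in m, angles in rad, forces in N, time in s.
With the tool pointing down it reaches from about 0.35 to 0.725 m from the base axis. Payload 6 kg.
Tool frame: the origin (TCP) lies on the centre line of the jaws, within the pads' length; the fingertips stand 22 mm ahead of it and the grasp point (between the pads) lies 3 mm ahead of it (bot.tcp_to_tips is the distance from the TCP to the fingertips, in m); y points along the fingers, z is the direction in which the jaws open and shut, and the axes are right-handed (so a half turn about y gives the same grasp; the last joint's range is limited). The gripper opens to 85 mm and grips with 20 to 120 N. Pads are 22 mm wide; open, the fingers measure 114 mm over their backs; the gripper's body (76 mm by 85 mm) begins 54 mm behind the grasp point. The pads swing forward as they close: fully open they stand 13 mm farther back than shut.
Start: joints at [-0.875, 0.04, 0.085, 0, -1.615, -0.334], TCP at [0.212, -0.561, 0.253] pointing down, gripper open.
Joint ranges: [-2.56, 2.56], [-1.29, 2.01], [-1.08, 1.49], [-3.29, 1.98], [-2.81, -0.18], [-2.99, 2.99]. Speed limits (rad/s): [2.57, 2.57, 3.01, 3.14, 3.14, 3.14].

## Interface

Orientations are given as a unit quaternion [x, y, z, w].
In Python, from rig import readout, viewer, bot gives the robot as it stands.
- The arm moves only by the shell command python3 -m creep 'ROWS' [FORCE]. ROWS is JSON, a list of rows, each an object with "claw": the opening, from 0 (shut) to 1 (fully open); "delta_pos": the shift along the tool's x, y, z in m, a list of three; "rotation": the turn, a rotation vector about the tool's x, y, z in rad, a list of three. In form: [{"claw": claw, "delta_pos": [dx, dy, dz], "rotation": [ax, ay, az]}, ...]. A call has 1 to 5 rows; each row shifts and turns the pose as measured when the row begins, along the tool's axes as they then stand; what a row does not reach is not made up. A row lasts 1/8 s, in which the tool goes at most 62.5 mm and 10.7 degrees, less where a joint would pass 70% of its speed; a pose out of reach is approached as far as the arm can. A call is refused whole if a number of a shift passes 0.0625 or a number of a turn 0.188, either way. A call with a gripper value outside its range is refused whole. The fingers move at their own pace and stop on an object; FORCE is the grip in N (left out, the last holds). Time passes only in rows, so rows that do not move let the fingers close. It gives the time, the measured TCP pose, the force and the opening at its end, in the units of the state.
- readout.state(): the state, without advancing time (a new reading comes with each control period).
- viewer.capture(name): name is "scene" or "top" or "wrist"; returns a dict with "color" (480x640x3 uint8, red, green, blue), "camera_matrix" (3x3 intrinsics, pixels), "rvec" (rotation vector, rad) and "tvec" (3), from world to camera coordinates, as OpenCV has them. Camera axes: x right, y down, z forward; pixel columns grow to the right and rows downward; lengths in m; the calibration is good to about 2 mm. The wrist camera is an equidistant fisheye: a pixel r from the principal point sees the ray r / f radians off the axis. A picture is of the moment at which its call begins. There is no depth.
- bot.job_done(): hands the job in, once; it reports no verdict.
The state is a dict: "time": time; "joints": joint angles; "joint_velocities": joint speeds; "effort": joint torques, N m; "eef_pos": TCP position; "eef_rot": TCP orientation; "contact_force": force on the tool from outside, world axes, zero at the start; "ft_torque": the same for the moment, N m; "gripper_width": opening from 0.0 (shut) to 1.0 (fully open).
Only numpy, scipy, OpenCV 4.12 (cv2) and the standard library are available. Lean on these libraries where they do the work, as an engineer would, in place of code of your own. Each camera call takes 0.05 s, during which the arm holds its last target.

## Working session

There is one attempt and no reset: what is moved stays moved. The work goes in short steps, Python scripts to look and compute and a shell command to move; the robot and the scene stay as the last step left them, time stands still between calls to the robot, and variables do not carry over. Pictures are saved under pics/ and viewed, and the job is handed in when it is done.

```bash
ls; mkdir -p pics; python3 - <<'E'
from rig import readout, viewer, bot
import cv2
s=readout.state(); print(s)
for n in ["scene","top","wrist"]:
    c=viewer.capture(n); cv2.imwrite(f"pics/{n}0.png",c["color"][:,:,::-1]); print(n,c["camera_matrix"],c["rvec"],c["tvec"])
E
```

```text
pics
{'time': 0.0, 'joints': array([-8.75277459e-01,  4.08151856e-02,  8.37800070e-02, -4.81810088e-04,
       -1.61551219e+00, -3.33693667e-01]), 'joint_velocities': array([-0.00021243,  0.00071496,  0.00204182, -0.00022953,  0.00039293,
        0.00170982]), 'effort': array([-1.04747323e-03, -3.68216550e+01,  3.47402251e+01,  6.93209097e+00,
       -5.60203494e-03,  4.60395131e-05]), 'eef_pos': array([ 0.21235909, -0.56083847,  0.25225642]), 'eef_rot': array([-0.69494243, -0.12707857,  0.12739171,  0.69618777]), 'contact_force': array([-0.06529791,  0.37094968, -0.71987466]), 'ft_torque': array([ 0.03038069, -0.04243949,  0.02892372]), 'gripper_width': 0.996948226132543}
scene [[507.63256256   0.         325.50523896]
 [  0.         507.63256256 238.52852458]
 [  0.           0.           1.        ]] [ 0.58118509 -2.40240786  1.49750548] [0.48745601 0.17372312 1.10497637]
top [[454.96239169   0.         310.76626778]
 [  0.         454.96239169 235.56393465]
 [  0.           0.           1.        ]] [ 2.17035413 -2.12414987  0.10457589] [-0.04962903  0.59674061  1.01709902]
wrist [[371.64829954   0.         317.26432989]
 [  0.         371.64829954 235.35972162]
 [  0.           0.           1.        ]] [-1.68843316 -2.44467485 -0.33158431] [ 0.59967649 -0.03366879  0.37795524]
```

View pics/scene0.png

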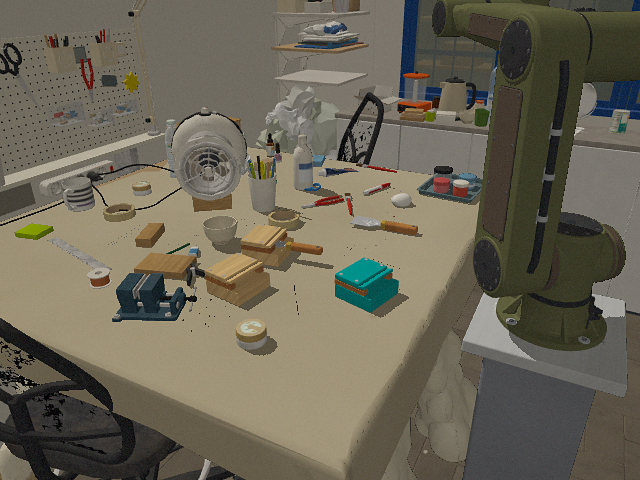

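View pics/top0.png

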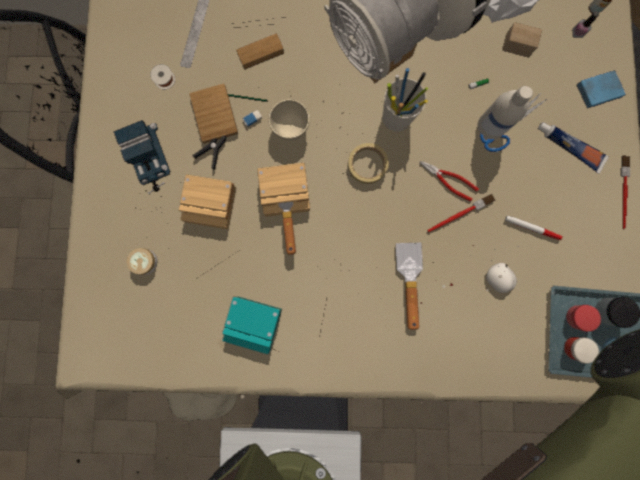

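View pics/wrist0.png

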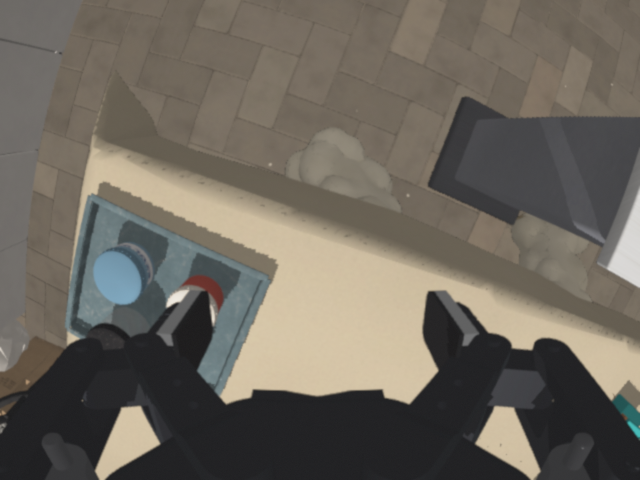

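The top view shows the loose wide scraper at (410,285): blade at (408,258), handle at (412,305). The empty pale block is at (207,202), the used block with its scraper at (284,195), and the turquoise look-alike at (252,325). Candidates for the target:
- **Scraper:** loose one at (410,285), or the fixed narrow one at (289,230). I choose the loose one.
- **Block:** (207,202) is pale and empty, (284,190) is in use, (252,325) is turquoise, and (213,112) is a brown board. I choose (207,202).

Next I'll check both choices in close crops.

```bash
python3 - <<'E'
import cv2,numpy as np
t=cv2.imread("pics/top0.png"); s=cv2.imread("pics/scene0.png")
a=cv2.resize(t[230:340,370:450],None,fx=5,fy=5,interpolation=cv2.INTER_CUBIC)
b=cv2.resize(t[165:265,165:325],None,fx=5,fy=5,interpolation=cv2.INTER_CUBIC)
c=cv2.resize(s[210:320,180:430],None,fx=3.2,fy=3.2,interpolation=cv2.INTER_CUBIC)
cv2.imwrite("pics/a.png",a);cv2.imwrite("pics/b.png",b);cv2.imwrite("pics/c.png",c)
E
```

```text
(no output)
```

View pics/a.png

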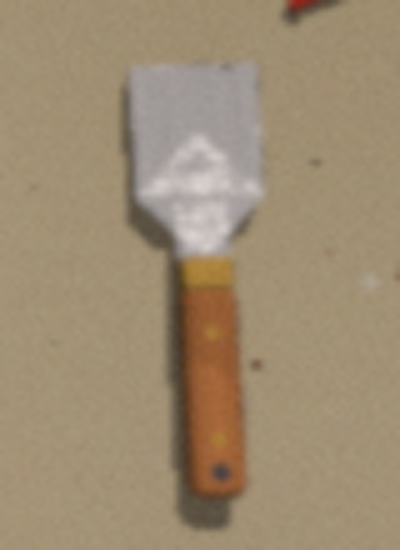

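View pics/b.png

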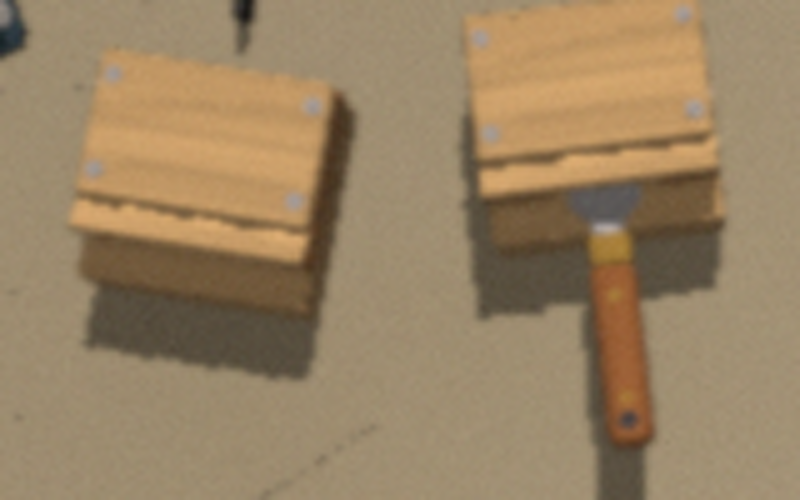

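View pics/c.png

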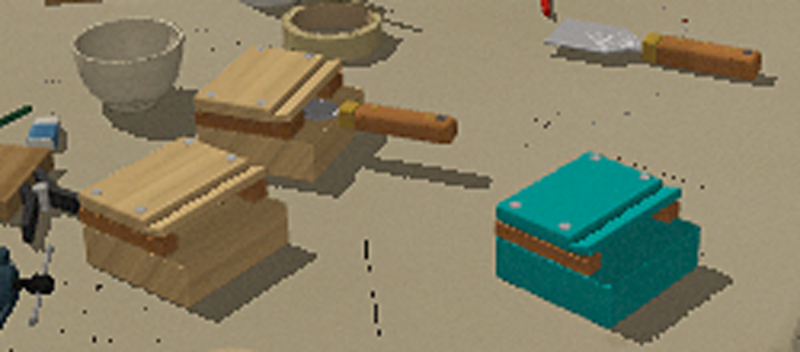

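```bash
cat > h.py <<'E'
import cv2,numpy as np
from rig import viewer
def cap(n,save=None):
    c=viewer.capture(n)
    if save: cv2.imwrite(save,c["color"][:,:,::-1])
    return c
def proj(P,c):
    return cv2.projectPoints(np.float64(P).reshape(-1,1,3),np.float64(c["rvec"]),np.float64(c["tvec"]),c["camera_matrix"],None)[0].reshape(-1,2)
def ray(uv,c,z):
    R=cv2.Rodrigues(np.float64(c["rvec"]))[0];t=np.float64(c["tvec"]).ravel()
    o=-R.T@t; d=R.T@np.linalg.inv(c["camera_matrix"])@np.r_[uv,1]
    return o+d*(z-o[2])/d[2]
E
python3 - <<'E'
import pickle
from h import *
d={n:cap(n) for n in("scene","top")}
pickle.dump(d,open("c0.pkl","wb"))
f=lambda p:((p[0]+.5)/5-.5+370,(p[1]+.5)/5-.5+230)
for p,z in [((131,66),.013),((256,63),.013),((193,493),.02),((243,489),.02),((181,258),.02),((234,259),.02)]: print(np.round(ray(f(p),d["top"],z),4))
g=lambda p:((p[0]+.5)/5-.5+165,(p[1]+.5)/5-.5+165)
for p,z in [((105,50),.062),((336,92),.062),((70,226),.053),((305,264),.053),((82,280),.036),((308,318),.036)]: print(np.round(ray(g(p),d["top"],z),4))
s=d["scene"]["color"][:,:,::-1]
cv2.imwrite("pics/d.png",cv2.resize(s[240:315,195:285],None,fx=8,fy=8,interpolation=cv2.INTER_CUBIC))
cv2.imwrite("pics/e.png",cv2.resize(s[205:245,340:430],None,fx=8,fy=8,interpolation=cv2.INTER_CUBIC))
E
```

```text
[ 0.5873 -0.2364  0.013 ]
[ 0.59   -0.2949  0.013 ]
[ 0.3912 -0.2635  0.02  ]
[ 0.3936 -0.2862  0.02  ]
[ 0.4978 -0.2583  0.02  ]
[ 0.4979 -0.2827  0.02  ]
[0.7304 0.2548 0.062 ]
[0.7125 0.1468 0.062 ]
[0.6493 0.2691 0.053 ]
[0.6337 0.1594 0.053 ]
[0.6268 0.2675 0.036 ]
[0.611  0.1605 0.036 ]
```

View pics/d.png

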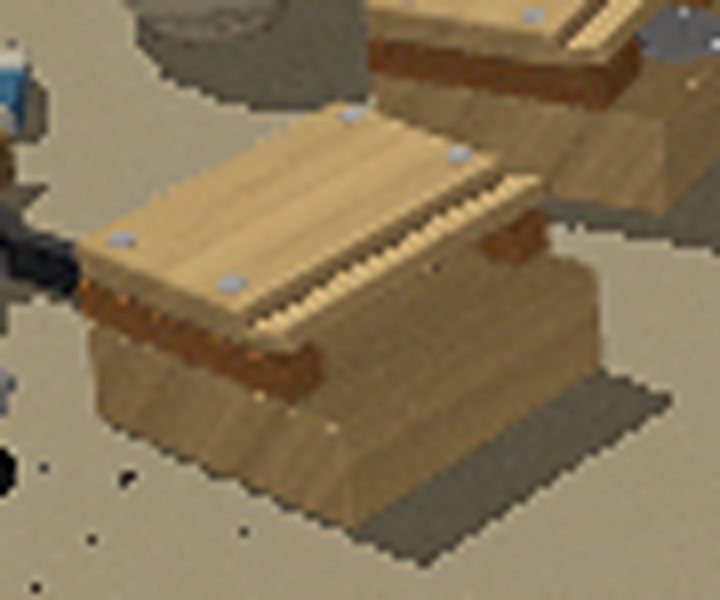

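View pics/e.png

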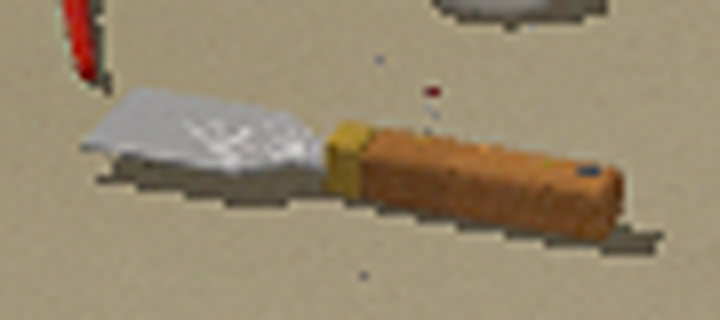

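```bash
cat >> h.py <<'E'
from scipy.spatial.transform import Rotation as Ro
def goal(pos,yaw,tilt=0.0):
    """pos of grasp point(TCP+3mm along y); tool y down; opening along object's y. returns both candidates deltas"""
    from rig import readout
    s=readout.state(); R=Ro.from_quat(s["eef_rot"]); p=np.array(s["eef_pos"])
    out=[]
    for sg in (1,-1):
        X=sg*np.array([np.cos(yaw),np.sin(yaw),0]);Y=np.array([0,0,-1.]);Z=np.cross(X,Y)
        G=Ro.from_matrix(np.c_[X,Y,Z])
        rv=(R.inv()*G).as_rotvec()
        out.append((np.linalg.norm(rv),rv))
    rv=min(out,key=lambda a:a[0])[1]
    d=np.array(pos)-np.array([0,0,-.003])-p
    print("t",s["time"],"tcp",np.round(p,4),"R axes x",np.round(R.as_matrix()[:,0],3),"y",np.round(R.as_matrix()[:,1],3),"z",np.round(R.as_matrix()[:,2],3),"w",round(float(s["gripper_width"]),3),"F",np.round(s["contact_force"],1),"j",np.round(s["joints"],2))
    print("world delta",np.round(d,4),"tool delta",np.round(R.inv().apply(d),4),"rot",np.round(rv,3),"deg",np.degrees(np.linalg.norm(rv)))
E
python3 - <<'E'
import pickle
from h import *
from scipy.optimize import least_squares
d=pickle.load(open("c0.pkl","rb"));T,S=d["top"],d["scene"]
g=lambda p:((p[0]+.5)/5-.5+165,(p[1]+.5)/5-.5+165)
e=lambda p:((p[0]+.5)/8-.5+195,(p[1]+.5)/8-.5+240)
h=.0525
obsT=[((h,.055,.062),(105,50)),((h,-.055,.062),(336,92)),((-.0325,.055,.053),(70,226)),((-.0325,-.055,.053),(305,264)),((-h,-.055,.036),(308,316))]
obsS=[((-h,.055,0),(352,525)),((-h,.055,.036),(342,436)),((-h,-.055,.036),(598,270)),((h,.055,.062),(80,243)),((-.0325,-.055,.053),(543,180)),((-.0325,.055,.053),(265,345))]
def w(P,q):
    c,s=np.cos(q[2]),np.sin(q[2]);P=np.array(P);return np.c_[q[0]+c*P[:,0]-s*P[:,1],q[1]+s*P[:,0]+c*P[:,1],P[:,2]]
def res(q,which):
    r=[]
    if 'T' in which:r.append(proj(w([o[0] for o in obsT],q),T)-[g(o[1]) for o in obsT])
    if 'S' in which:r.append(proj(w([o[0] for o in obsS],q),S)-[e(o[1]) for o in obsS])
    return np.vstack(r).ravel()
for wh in("T","S","TS"):
    r=least_squares(res,[.67,.21,-.15],args=(wh,),loss="soft_l1");q=r.x
    print(wh,np.round(q,4),"mouth",np.round(w([(-h,0,.042)],q),4),np.round(res(q,wh).reshape(-1,2),1).tolist())
# turquoise, used corners (top view px)
for n,p,z in [("turq TL",(236,297),.062),("turq TR",(282,309),.062),("turq BL",(223,342),.036),("turq BR",(271,353),.036),("used butt",(290,252),.052),("used mouth",(286,212),.042),("usedBL",(264,213),.036)]: print(n,np.round(ray(p,T,z),3))
# scraper from scene crop e (offset 340,205): handle front end bottom, butt
f=lambda p:((p[0]+.5)/8-.5+340,(p[1]+.5)/8-.5+205)
for n,p,z in [("blade corner near",(82,147),.012),("blade corner far",(128,88),.012),("butt near top",(605,205),.020),("ferrule front mid",(327,160),.012),("handle butt far top",(622,172),.022)]: print(n,np.round(ray(f(p),S,z),4))
goal((.445+.02,-.2725,.14),.047)
E
```

```text
T [ 0.6718  0.2087 -0.1496] mouth [[0.6199 0.2165 0.042 ]] [[-0.2, -0.6], [0.2, -1.3], [0.5, 0.6], [0.1, 1.0], [-0.7, 0.1]]
S [ 0.6762  0.2079 -0.1369] mouth [[0.6241 0.2151 0.042 ]] [[-0.2, 0.9], [-0.2, -1.5], [0.1, -1.0], [-1.3, -0.8], [0.3, 1.7], [2.3, 0.6]]
TS [ 0.6733  0.209  -0.1522] mouth [[0.6214 0.217  0.042 ]] [[-0.2, -1.3], [0.1, -1.8], [0.4, -0.1], [-0.1, 0.4], [-0.9, -0.5], [0.0, 1.5], [0.0, -1.0], [0.9, -0.2], [-0.6, -0.6], [1.1, 2.4], [2.6, 1.1]]
turq TL [0.453 0.126 0.062]
turq TR [0.429 0.023 0.062]
turq BL [0.351 0.156 0.036]
turq BR [0.33  0.046 0.036]
used butt [0.557 0.009 0.052]
used mouth [0.651 0.022 0.042]
usedBL [0.648 0.074 0.036]
blade corner near [ 0.5875 -0.2358  0.012 ]
blade corner far [ 0.5949 -0.2945  0.012 ]
butt near top [ 0.391  -0.2593  0.02  ]
ferrule front mid [ 0.5009 -0.2667  0.012 ]
handle butt far top [ 0.3932 -0.2852  0.022 ]
t 0.25 tcp [ 0.2124 -0.561   0.2528] R axes x [ 0.935  0.354 -0.   ] y [-0.     0.001 -1.   ] z [-0.354  0.935  0.001] w 1.0 F [ 0.4 -0.3 -0.3] j [-0.88  0.04  0.08 -0.   -1.62 -0.33]
world delta [ 0.2526  0.2885 -0.1098] tool delta [0.3384 0.1099 0.1803] rot [-0.001  0.315 -0.   ] deg 18.038166552353612
```

The crops confirm the choice. The loose scraper's centre is at about (0.4455, -0.2715), yaw 0.042. The empty block's mouth is at about (0.620, 0.216, 0.042), yaw -0.15. Now I'll move above the handle.

```bash
python3 -m creep '[{"claw":1,"delta_pos":[0.06,0,0.03],"rotation":[0,0.158,0]},{"claw":1,"delta_pos":[0.055,0,0.03],"rotation":[0,0.157,0]},{"claw":1,"delta_pos":[0.05,0,0.05],"rotation":[0,0,0]},{"claw":1,"delta_pos":[0.05,0,0.05],"rotation":[0,0,0]},{"claw":1,"delta_pos":[0.02,0,0.05],"rotation":[0,0,0]}]' 80; python3 -c "
from h import *
goal((.4655,-.2707,.14),.042)"
```

```text
time: 0.88
eef_pos: [0.4069, -0.3308, 0.2506]
eef_rot: [-0.706, -0.01, 0.012, 0.708]
contact_force: [1.0, -0.4, -0.5]
gripper_width: 1.002
t 0.875 tcp [ 0.4069 -0.3308  0.2506] R axes x [ 1.     0.031 -0.003] y [-0.003  0.003 -1.   ] z [-0.031  1.     0.003] w 1.002 F [ 1.  -0.4 -0.5] j [-0.3  -0.16 -0.11 -0.   -1.62 -1.24]
world delta [ 0.0586  0.0601 -0.1076] tool delta [0.0607 0.1075 0.0579] rot [-0.003 -0.011 -0.003] deg 0.6945766634209404
```

```bash
python3 -m creep '[{"claw":1,"delta_pos":[0.03,0.025,0.03],"rotation":[0,-0.011,0]},{"claw":1,"delta_pos":[0.03,0.04,0.028],"rotation":[0,0,0]},{"claw":1,"delta_pos":[0,0.04,0],"rotation":[0,0,0]},{"claw":1,"delta_pos":[0,0,0],"rotation":[0,0,0]}]'; python3 -c "
from h import *
goal((.4655,-.2707,.022),.042)
cap('wrist','pics/w1.png');cap('top','pics/t1.png');cap('scene','pics/s1.png')"
```

```text
time: 1.38
eef_pos: [0.4679, -0.2645, 0.1444]
eef_rot: [-0.706, -0.017, 0.017, 0.708]
contact_force: [0.2, -0.5, 1.4]
gripper_width: 0.998
t 1.375 tcp [ 0.4679 -0.2645  0.1444] R axes x [0.999 0.048 0.   ] y [ 0.     0.002 -1.   ] z [-0.048  0.999  0.002] w 0.998 F [ 0.2 -0.5  1.4] j [-0.14 -0.11 -0.26 -0.   -1.42 -1.38]
world delta [-0.0024 -0.0062 -0.1194] tool delta [-0.0027  0.1194 -0.0063] rot [-0.002  0.006  0.   ] deg 0.380641693388645
```

View pics/w1.png

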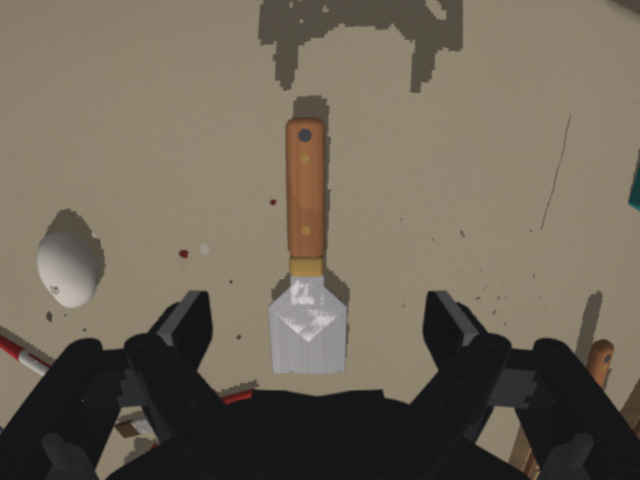

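The handle sits at columns 287–325 in the wrist view, about 6 mm left of the jaw centre at 317, which agrees with my estimate. I'll correct for that and descend.

```bash
python3 -m creep '[{"claw":1,"delta_pos":[-0.0025,0.03,-0.006],"rotation":[0,0,0]},{"claw":1,"delta_pos":[0,0.03,0],"rotation":[0,0,0]},{"claw":1,"delta_pos":[0,0.025,0],"rotation":[0,0,0]},{"claw":1,"delta_pos":[0,0.012,0],"rotation":[0,0,0]},{"claw":1,"delta_pos":[0,0,0],"rotation":[0,0,0]}]'; python3 -c "
from h import *
goal((.4655,-.2707,.023),.042)
cap('wrist','pics/w2.png')"
```

```text
time: 2.15
eef_pos: [0.4737, -0.2775, 0.0631]
eef_rot: [0.71, 0.025, -0.006, -0.704]
contact_force: [-1.1, -0.3, 0.2]
gripper_width: 0.998
t 2.15 tcp [ 0.4737 -0.2775  0.0631] R axes x [0.999 0.043 0.026] y [ 0.026 -0.008 -1.   ] z [-0.043  0.999 -0.009] w 0.998 F [-1.1 -0.3  0.2] j [-0.16 -0.06 -0.36  0.   -1.24 -1.37]
world delta [-0.0082  0.0068 -0.0371] tool delta [-0.0089  0.0368  0.0075] rot [0.009 0.001 0.026] deg 1.5699409228677748
```

View pics/w2.png

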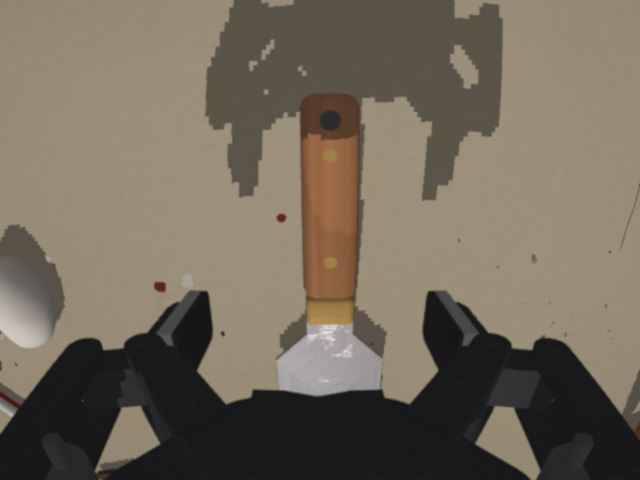

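```bash
python3 -m creep '[{"claw":1,"delta_pos":[-0.009,0.01,0.0075],"rotation":[0.009,0,0.026]},{"claw":1,"delta_pos":[0,0,0],"rotation":[0,0,0]},{"claw":1,"delta_pos":[0,0,0],"rotation":[0,0,0]}]'; python3 -c "
from h import *
goal((.4655,-.2707,.023),.042)"
```

```text
time: 2.58
eef_pos: [0.4658, -0.2705, 0.0557]
eef_rot: [0.707, 0.017, -0.014, -0.707]
contact_force: [-0.2, -0.1, 0.1]
gripper_width: 1.003
t 2.575 tcp [ 0.4658 -0.2705  0.0557] R axes x [0.999 0.044 0.003] y [ 0.003 -0.001 -1.   ] z [-0.044  0.999 -0.001] w 1.003 F [-0.2 -0.1  0.1] j [-0.15 -0.06 -0.38  0.   -1.25 -1.37]
world delta [-0.0003 -0.0002 -0.0297] tool delta [-0.0004  0.0297 -0.0002] rot [0.001 0.002 0.003] deg 0.20740394820529395
```

```bash
python3 -m creep '[{"claw":1,"delta_pos":[0,0.015,0],"rotation":[0,0,0]},{"claw":1,"delta_pos":[0,0.014,0],"rotation":[0,0,0]},{"claw":1,"delta_pos":[0,0,0],"rotation":[0,0,0]},{"claw":1,"delta_pos":[0,0,0],"rotation":[0,0,0]}]'; python3 -c "
from h import *
goal((.4655,-.2707,.023),.042)
cap('wrist','pics/w3.png')"
```

```text
time: 3.08
eef_pos: [0.4655, -0.2704, 0.024]
eef_rot: [0.707, 0.016, -0.015, -0.707]
contact_force: [0.7, 0.2, 0.8]
gripper_width: 0.998
t 3.075 tcp [ 0.4655 -0.2704  0.024 ] R axes x [0.999 0.044 0.002] y [ 0.002 -0.001 -1.   ] z [-0.044  0.999 -0.001] w 0.998 F [0.7 0.2 0.8] j [-0.15 -0.03 -0.41  0.   -1.19 -1.37]
world delta [ 0.     -0.0003  0.002 ] tool delta [ 0.     -0.002  -0.0003] rot [0.001 0.002 0.002] deg 0.1541115466006022
```

View pics/w3.png

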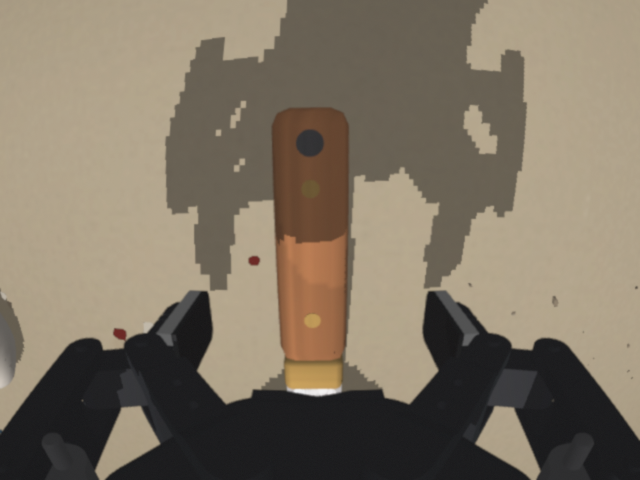

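The handle is between the fingers at columns 275–348, nearly centred. I'll rise 2 mm and close.

```bash
python3 -m creep '[{"claw":1,"delta_pos":[0,-0.002,-0.002],"rotation":[0,0,0]},{"claw":0.15,"delta_pos":[0,0,0],"rotation":[0,0,0]},{"claw":0.15,"delta_pos":[0,0,0],"rotation":[0,0,0]},{"claw":0.15,"delta_pos":[0,0,0],"rotation":[0,0,0]},{"claw":0.15,"delta_pos":[0,0,0],"rotation":[0,0,0]}]' 90; python3 -m creep '[{"claw":0.15,"delta_pos":[0,0,0],"rotation":[0,0,0]},{"claw":0.15,"delta_pos":[0,0,0],"rotation":[0,0,0]}]' 90; python3 -c "
from h import *
goal((.4655,-.2707,.2),.042)
cap('wrist','pics/w4.png')"
```

```text
time: 3.75
eef_pos: [0.4664, -0.2728, 0.0276]
eef_rot: [0.707, 0.017, -0.014, -0.706]
contact_force: [0.5, 0.3, -2.0]
gripper_width: 0.283
time: 4.0
eef_pos: [0.4664, -0.2728, 0.0276]
eef_rot: [0.707, 0.017, -0.014, -0.706]
contact_force: [0.8, -0.2, 1.1]
gripper_width: 0.281
t 4.0 tcp [ 0.4664 -0.2728  0.0276] R axes x [0.999 0.044 0.004] y [ 0.004 -0.001 -1.   ] z [-0.044  0.999 -0.002] w 0.281 F [ 0.8 -0.2  1.1] j [-0.16 -0.03 -0.4   0.   -1.19 -1.37]
world delta [-0.0009  0.0021  0.1754] tool delta [-1.000e-04 -1.754e-01  1.800e-03] rot [0.002 0.002 0.004] deg 0.2815833991272126
```

View pics/w4.png

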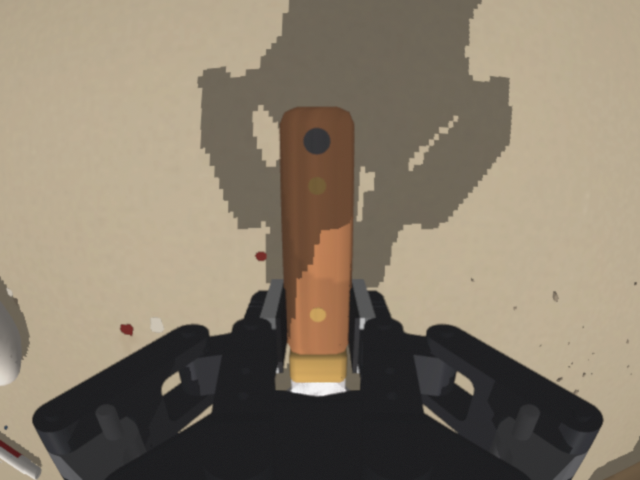

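It's gripped: opening 0.28 is about 24 mm, and the pads sit on the handle just behind the ferrule. Lifting now.

```bash
python3 -m creep '[{"claw":0.15,"delta_pos":[0,-0.02,0],"rotation":[0,0,0]},{"claw":0.15,"delta_pos":[0,-0.04,0],"rotation":[0,0,0]},{"claw":0.15,"delta_pos":[0,-0.04,0],"rotation":[0,0,0]},{"claw":0.15,"delta_pos":[0,-0.03,0],"rotation":[0,0,0]},{"claw":0.15,"delta_pos":[0,0,0],"rotation":[0,0,0]}]'; python3 -c "
from h import *
goal((.47,.24,.2),-.15)
cap('scene','pics/s2.png');cap('wrist','pics/w5.png')"
```

```text
time: 4.68
eef_pos: [0.4639, -0.2717, 0.1572]
eef_rot: [-0.706, -0.014, 0.016, 0.708]
contact_force: [0.3, 0.9, -1.8]
gripper_width: 0.277
t 4.675 tcp [ 0.4639 -0.2717  0.1572] R axes x [ 0.999  0.043 -0.002] y [-0.003  0.002 -1.   ] z [-0.043  0.999  0.002] w 0.277 F [ 0.3  0.9 -1.8] j [-0.16 -0.11 -0.24 -0.   -1.45 -1.37]
world delta [0.0061 0.5117 0.0458] tool delta [ 0.028  -0.0447  0.511 ] rot [-0.002  0.193 -0.003] deg 11.063881461746265
```

View pics/s2.png

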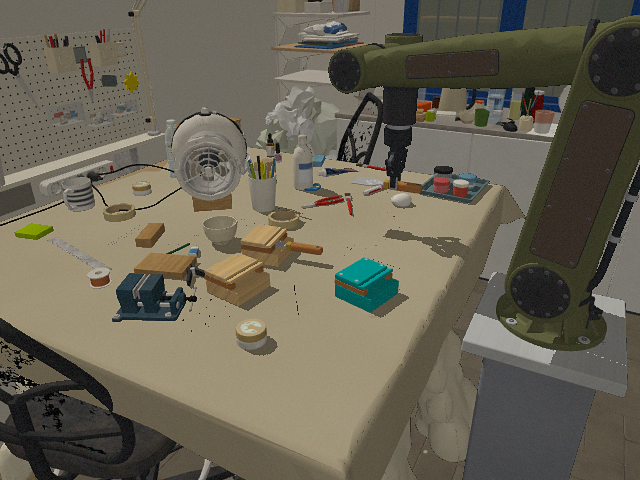

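View pics/w5.png

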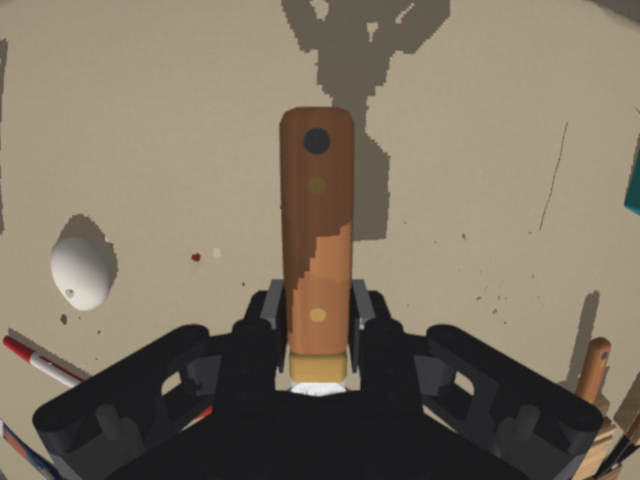

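The scraper is held and hangs level, with its butt in the same wrist pixels as before the lift. Next is a transfer sideways at height.

```bash
python3 -m creep '[{"claw":0.15,"delta_pos":[0,0,0.03],"rotation":[0,0.03,0]},{"claw":0.15,"delta_pos":[0,0,0.045],"rotation":[0,0.04,0]},{"claw":0.15,"delta_pos":[0,0,0.045],"rotation":[0,0.04,0]},{"claw":0.15,"delta_pos":[0.005,0,0.045],"rotation":[0,0.04,0]},{"claw":0.15,"delta_pos":[0.005,0,0.045],"rotation":[0,0.03,0]}]';  python3 -m creep '[{"claw":0.15,"delta_pos":[0.005,0,0.045],"rotation":[0,0,0]},{"claw":0.15,"delta_pos":[0.005,0,0.045],"rotation":[0,0,0]},{"claw":0.15,"delta_pos":[0,0,0.04],"rotation":[0,0,0]},{"claw":0.15,"delta_pos":[0,0,0.03],"rotation":[0,0,0]},{"claw":0.15,"delta_pos":[0,0,0],"rotation":[0,0,0]}]'; python3 -c "
from h import *
goal((.47,.24,.16),-.15)"
```

```text
time: 5.4
eef_pos: [0.4759, -0.0582, 0.1436]
eef_rot: [-0.703, 0.061, -0.044, 0.707]
contact_force: [0.9, -0.3, -2.7]
gripper_width: 0.284
time: 6.02
eef_pos: [0.5056, 0.1056, 0.1324]
eef_rot: [0.705, -0.065, 0.038, -0.705]
contact_force: [-0.2, -0.8, -1.7]
gripper_width: 0.285
t 6.025 tcp [0.5056 0.1056 0.1324] R axes x [ 0.989 -0.146 -0.039] y [-0.039  0.002 -0.999] z [ 0.146  0.989 -0.004] w 0.285 F [-0.2 -0.8 -1.7] j [ 0.58 -0.13 -0.29 -0.02 -1.44 -2.29]
world delta [-0.0356  0.1344  0.0306] tool delta [-0.056  -0.0288  0.1277] rot [ 0.004  0.004 -0.039] deg 2.2620175387468744
```

```bash
python3 -m creep '[{"claw":0.15,"delta_pos":[-0.015,-0.015,0.04],"rotation":[0.004,0,-0.039]},{"claw":0.15,"delta_pos":[-0.015,-0.01,0.04],"rotation":[0,0,0]},{"claw":0.15,"delta_pos":[-0.008,0,0.03],"rotation":[0,0,0]},{"claw":0.15,"delta_pos":[0,0,0],"rotation":[0,0,0]},{"claw":0.15,"delta_pos":[0,0,0],"rotation":[0,0,0]}]'; python3 -c "
from h import *
goal((.4875,.236,.10),-.15)"
```

```text
time: 6.65
eef_pos: [0.4818, 0.2182, 0.1507]
eef_rot: [0.708, -0.056, 0.05, -0.702]
contact_force: [-0.2, -0.2, -2.2]
gripper_width: 0.286
t 6.65 tcp [0.4818 0.2182 0.1507] R axes x [ 0.989 -0.149 -0.008] y [-0.009 -0.007 -1.   ] z [ 0.149  0.989 -0.008] w 0.286 F [-0.2 -0.2 -2.2] j [ 0.8  -0.13 -0.26 -0.   -1.45 -2.52]
world delta [ 0.0057  0.0178 -0.0477] tool delta [0.0034 0.0475 0.0188] rot [ 0.008  0.    -0.008] deg 0.6584625981434655
```

```bash
python3 -m creep '[{"claw":0.15,"delta_pos":[0.003,0.02,0.018],"rotation":[0.008,0,-0.008]},{"claw":0.15,"delta_pos":[0,0.02,0],"rotation":[0,0,0]},{"claw":0.15,"delta_pos":[0,0.005,0],"rotation":[0,0,0]},{"claw":0.15,"delta_pos":[0,0,0],"rotation":[0,0,0]}]'; python3 -c "
from h import *
goal((.4875,.236,.10),-.15)
T=cap('top','pics/t3.png');S=cap('scene','pics/s3.png');cap('wrist','pics/w6.png')
cv2.imwrite('pics/t3c.png',cv2.resize(T['color'][150:330,150:330,::-1],None,fx=3.3,fy=3.3,interpolation=cv2.INTER_CUBIC))
cv2.imwrite('pics/s3c.png',cv2.resize(S['color'][190:330,180:360,::-1],None,fx=4,fy=4,interpolation=cv2.INTER_CUBIC))"
```

```text
time: 7.15
eef_pos: [0.4881, 0.2313, 0.1035]
eef_rot: [0.706, -0.055, 0.054, -0.704]
contact_force: [0.1, -0.5, -1.5]
gripper_width: 0.282
t 7.15 tcp [0.4881 0.2313 0.1035] R axes x [ 0.988 -0.154 -0.001] y [-0.001 -0.002 -1.   ] z [ 0.154  0.988 -0.002] w 0.282 F [ 0.1 -0.5 -1.5] j [ 0.82 -0.08 -0.31  0.   -1.35 -2.54]
world delta [-0.0006  0.0047 -0.0005] tool delta [-0.0013  0.0005  0.0046] rot [ 0.002 -0.005 -0.001] deg 0.2892727303107471
```

View pics/t3c.png

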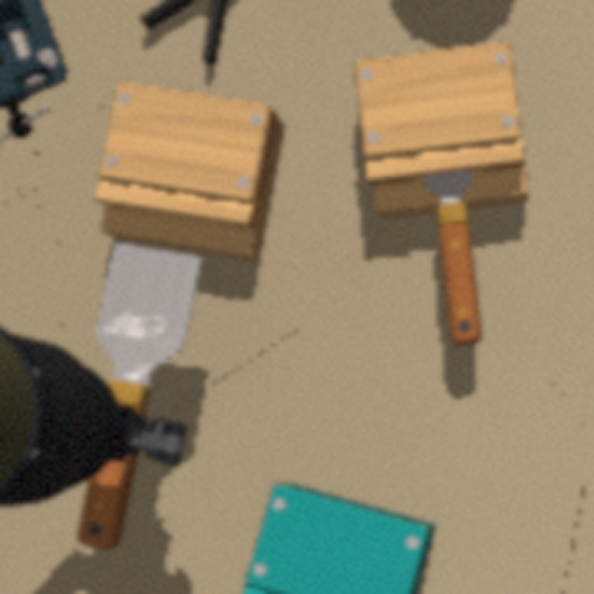

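View pics/s3c.png

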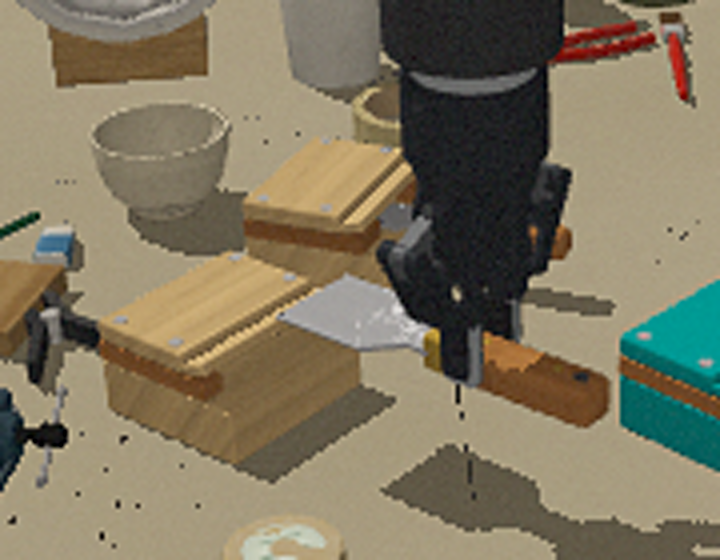

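View pics/w6.png

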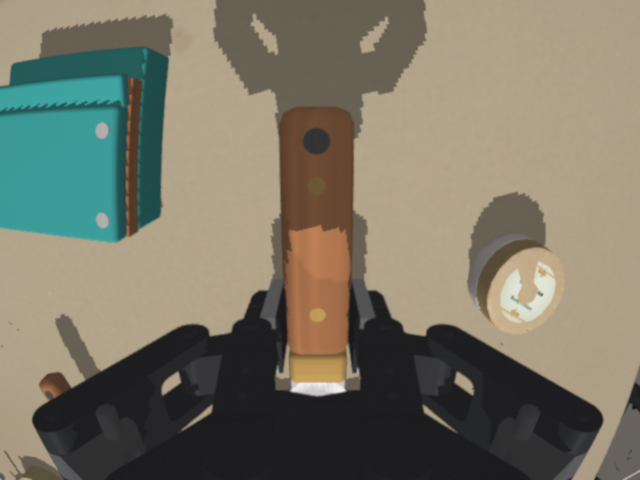

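```bash
python3 - <<'E'
from h import *
import pickle
d=pickle.load(open("c0.pkl","rb"));T,S=d["top"],d["scene"]
def P(c):
    R=cv2.Rodrigues(np.float64(c["rvec"]))[0];return c["camera_matrix"]@np.c_[R,np.float64(c["tvec"]).ravel()]
f=lambda p:np.array([(p[0]+.5)/3.3-.5+150,(p[1]+.5)/3.3-.5+150]);g=lambda p:np.array([(p[0]+.5)/4-.5+180,(p[1]+.5)/4-.5+190])
def tri(a,b):
    X=cv2.triangulatePoints(P(T),P(S),f(a).reshape(2,1),g(b).reshape(2,1));X=(X[:3]/X[3]).ravel();return X
A=tri((113,243),(279,316));B=tri((200,256),(345,277));print(A,B)
for n,a,b in[("hole",(94,529),(580,377)),]:print(n,tri(a,b))
m=(A+B)/2;M=np.array([.620,.216]);c,s=np.cos(-.15),np.sin(-.15);r=m[:2]-M
print("edge mid in mouth frame x,y",c*r[0]+s*r[1],-s*r[0]+c*r[1], "z",m[2])
for p in((113,243),(200,256)): print(ray(f(p),T,.088))
e=[ray(f(p),T,.088) for p in((113,243),(200,256))];v=e[0]-e[1];print("blade yaw",np.arctan2(-v[0],v[1]),np.linalg.norm(v))
v=A-B;print(np.arctan2(-v[0],v[1]))
# block mouth check in same crop: lip corners
for p in((105,233),(250,257)): print(ray(f(p),T,.036))
E
```

```text
[0.61257786 0.2436468  0.08917033] [0.60627787 0.18556    0.08704426]
hole [0.42443469 0.24236219 0.10089295]
edge mid in mouth frame x,y -0.010244716176851715 -0.0029607974318592517 z 0.08810729561083176
[0.61309385 0.24420548 0.088     ]
[0.6054286  0.18493057 0.088     ]
blade yaw -0.12860329846573162 0.05976847533621075
-0.1080358132809831
[0.62761402 0.26644168 0.036     ]
[0.61248832 0.16244286 0.036     ]
```

The edge triangulates to 10 mm before the mouth, -3 mm sideways, at z = 0.088, matching the arm's pose estimate. I'll descend to slot height with a 3 mm side correction.

```bash
python3 -m creep '[{"claw":0.15,"delta_pos":[-0.001,0.015,0.003],"rotation":[0.002,0,-0.001]},{"claw":0.15,"delta_pos":[0,0.015,0],"rotation":[0,0,0]},{"claw":0.15,"delta_pos":[0,0.01,0],"rotation":[0,0,0]},{"claw":0.15,"delta_pos":[0,0,0],"rotation":[0,0,0]},{"claw":0.15,"delta_pos":[0,0,0],"rotation":[0,0,0]}]'; python3 -c "
from h import *
goal((.4875,.235,.0546),-.15)"
```

```text
time: 7.92
eef_pos: [0.4878, 0.2355, 0.0618]
eef_rot: [-0.704, 0.054, -0.055, 0.706]
contact_force: [-0.3, 1.1, -1.6]
gripper_width: 0.28
t 7.925 tcp [0.4878 0.2355 0.0618] R axes x [ 0.988 -0.153  0.001] y [ 0.002  0.002 -1.   ] z [0.153 0.988 0.002] w 0.28 F [-0.3  1.1 -1.6] j [ 0.82 -0.05 -0.36 -0.   -1.26 -2.55]
world delta [-0.0003 -0.0005 -0.0042] tool delta [-0.0002  0.0042 -0.0005] rot [-0.002 -0.004  0.001] deg 0.26706476106621463
```

```bash
python3 -m creep '[{"claw":0.15,"delta_pos":[0,0.0038,0],"rotation":[0,0,0]},{"claw":0.15,"delta_pos":[0,0,0],"rotation":[0,0,0]},{"claw":0.15,"delta_pos":[0,0,0],"rotation":[0,0,0]}]'; python3 -c "
from h import *
goal((.4875,.235,.0546),-.15)
T=cap('top');S=cap('scene')
cv2.imwrite('pics/t4c.png',cv2.resize(T['color'][150:330,150:330,::-1],None,fx=3.3,fy=3.3,interpolation=cv2.INTER_CUBIC))
cv2.imwrite('pics/s4c.png',cv2.resize(S['color'][230:320,190:310,::-1],None,fx=6,fy=6,interpolation=cv2.INTER_CUBIC))"
```

```text
time: 8.3
eef_pos: [0.4882, 0.2358, 0.0586]
eef_rot: [-0.704, 0.053, -0.055, 0.706]
contact_force: [0.4, 0.3, -1.9]
gripper_width: 0.282
t 8.3 tcp [0.4882 0.2358 0.0586] R axes x [ 0.988 -0.153  0.003] y [ 0.003  0.003 -1.   ] z [0.153 0.988 0.003] w 0.282 F [ 0.4  0.3 -1.9] j [ 0.82 -0.05 -0.36  0.   -1.25 -2.55]
world delta [-0.0007 -0.0008 -0.001 ] tool delta [-0.0006  0.001  -0.0009] rot [-0.003 -0.004  0.003] deg 0.32089556204555203
```

View pics/t4c.png

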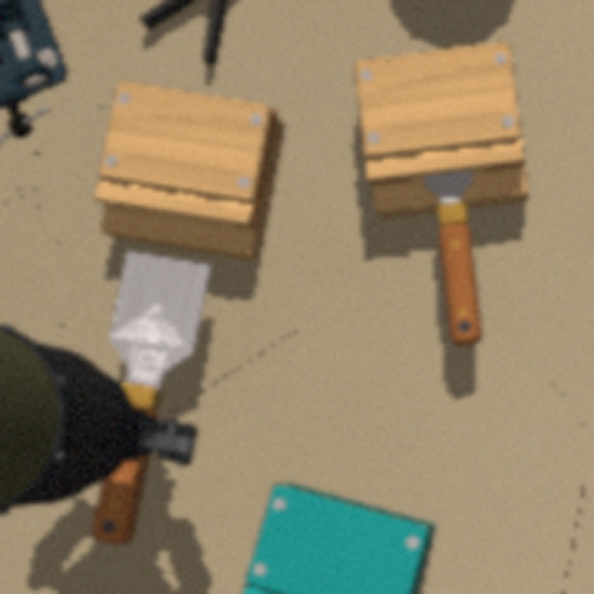

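View pics/s4c.png

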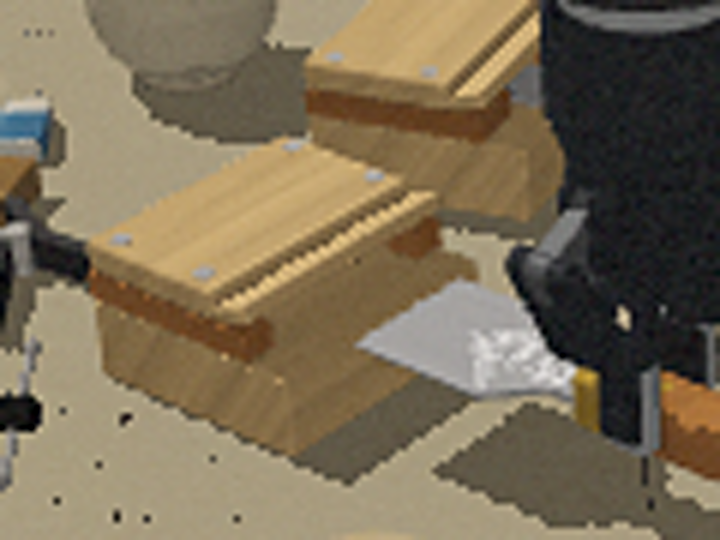

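The blade is level, in front of the mouth and about 2 mm left of centre (the limit is ±10). I'll insert it in small steps.

```bash
python3 -m creep '[{"claw":0.15,"delta_pos":[0.015,0.0005,-0.0015],"rotation":[0,0,0.003]},{"claw":0.15,"delta_pos":[0.015,0,0],"rotation":[0,0,0]},{"claw":0.15,"delta_pos":[0.01,0,0],"rotation":[0,0,0]},{"claw":0.15,"delta_pos":[0,0,0],"rotation":[0,0,0]}]'; python3 -c "
from h import *
goal((.4875+.09*.989,.234-.09*.149,.0546),-.15)"
```

```text
time: 8.9
eef_pos: [0.5308, 0.2275, 0.0581]
eef_rot: [-0.704, 0.055, -0.054, 0.706]
contact_force: [-0.5, -0.0, -0.9]
gripper_width: 0.28
t 8.9 tcp [0.5308 0.2275 0.0581] R axes x [ 0.988 -0.154 -0.   ] y [ 0.     0.003 -1.   ] z [0.154 0.988 0.003] w 0.28 F [-0.5 -0.  -0.9] j [ 0.75  0.05 -0.27 -0.   -1.26 -2.48]
world delta [ 0.0458 -0.0069 -0.0005] tool delta [0.0463 0.0005 0.0002] rot [-0.003 -0.004 -0.   ] deg 0.3145207837701958
```

```bash
python3 -m creep '[{"claw":0.15,"delta_pos":[0.012,0,0],"rotation":[0,0.002,0]},{"claw":0.15,"delta_pos":[0.015,0,0],"rotation":[0,0,0]},{"claw":0.15,"delta_pos":[0.012,0,0],"rotation":[0,0,0]},{"claw":0.15,"delta_pos":[0,0,0],"rotation":[0,0,0]}]'; python3 -c "
from h import *
goal((.4875+.1*.989,.234-.1*.149,.0546),-.15)
T=cap('top');S=cap('scene')
cv2.imwrite('pics/t5c.png',cv2.resize(T['color'][150:330,150:330,::-1],None,fx=3.3,fy=3.3,interpolation=cv2.INTER_CUBIC))
cv2.imwrite('pics/s5c.png',cv2.resize(S['color'][230:320,190:310,::-1],None,fx=6,fy=6,interpolation=cv2.INTER_CUBIC))"
```

```text
time: 9.4
eef_pos: [0.5721, 0.2209, 0.0578]
eef_rot: [-0.704, 0.055, -0.055, 0.706]
contact_force: [0.5, 0.5, -1.6]
gripper_width: 0.282
t 9.4 tcp [0.5721 0.2209 0.0578] R axes x [ 0.988 -0.156 -0.001] y [-0.     0.003 -1.   ] z [0.156 0.988 0.003] w 0.282 F [ 0.5  0.5 -1.6] j [ 0.69  0.14 -0.17 -0.   -1.26 -2.42]
world delta [ 0.0143 -0.0018 -0.0002] tool delta [0.0144 0.0002 0.0004] rot [-0.003 -0.007 -0.001] deg 0.4124981769375389
```

View pics/t5c.png

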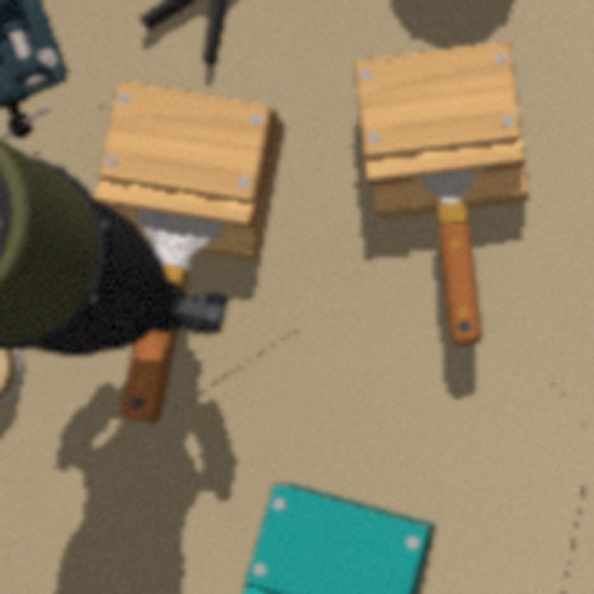

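View pics/s5c.png

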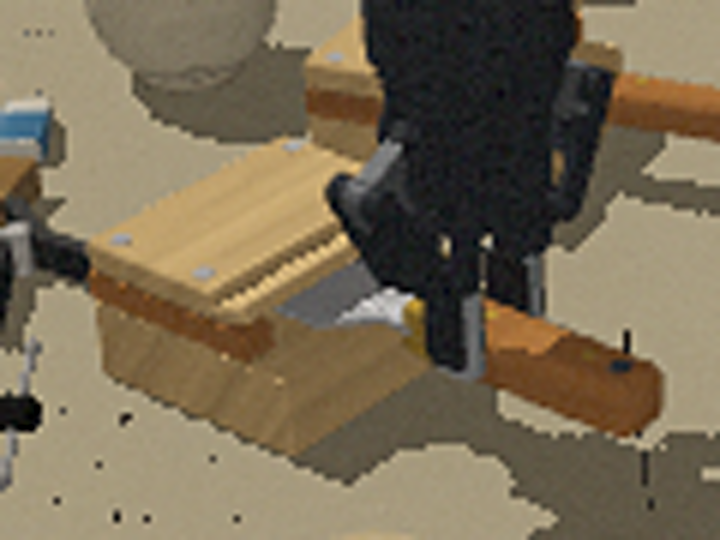

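The blade is inside the slot under the board, with about 14 mm to go. I'll advance until it contacts the lip.

```bash
python3 -m creep '[{"claw":0.15,"delta_pos":[0.006,0,0],"rotation":[0,0,0]},{"claw":0.15,"delta_pos":[0.005,0,0],"rotation":[0,0,0]},{"claw":0.15,"delta_pos":[0,0,0],"rotation":[0,0,0]}]';python3 -m creep '[{"claw":0.15,"delta_pos":[0.003,0,0],"rotation":[0,0,0]},{"claw":0.15,"delta_pos":[0,0,0],"rotation":[0,0,0]}]'; python3 -c "
from h import *
goal((.4875+.1*.989,.234-.1*.149,.0546),-.15)"
```

```text
time: 9.88
eef_pos: [0.5826, 0.2196, 0.0581]
eef_rot: [-0.704, 0.055, -0.055, 0.706]
contact_force: [-0.3, -0.4, -1.2]
gripper_width: 0.283
time: 10.12
eef_pos: [0.5857, 0.2191, 0.0581]
eef_rot: [-0.704, 0.055, -0.055, 0.706]
contact_force: [0.1, 1.0, -1.5]
gripper_width: 0.279
t 10.125 tcp [0.5857 0.2191 0.0581] R axes x [ 0.988 -0.155 -0.001] y [-0.     0.003 -1.   ] z [0.155 0.988 0.003] w 0.279 F [ 0.1  1.  -1.5] j [ 0.68  0.17 -0.13 -0.   -1.27 -2.4 ]
world delta [ 0.0007 -0.     -0.0005] tool delta [0.0007 0.0005 0.0001] rot [-0.003 -0.005 -0.001] deg 0.35706159163420415
```

```bash
python3 -m creep '[{"claw":0.15,"delta_pos":[0.002,0,0],"rotation":[0,0,0]},{"claw":0.15,"delta_pos":[0,0,0],"rotation":[0,0,0]}]';python3 -m creep '[{"claw":0.15,"delta_pos":[0.002,0,0],"rotation":[0,0,0]}]'; python3 -c "
from h import *
goal((.4875+.1*.989,.234-.1*.149,.0546),-.15)
T=cap('top');S=cap('scene')
cv2.imwrite('pics/t6c.png',cv2.resize(T['color'][150:330,150:330,::-1],None,fx=3.3,fy=3.3,interpolation=cv2.INTER_CUBIC))
cv2.imwrite('pics/s6c.png',cv2.resize(S['color'][230:320,190:310,::-1],None,fx=6,fy=6,interpolation=cv2.INTER_CUBIC))"
```

```text
time: 10.38
eef_pos: [0.5877, 0.2189, 0.0581]
eef_rot: [-0.704, 0.055, -0.055, 0.706]
contact_force: [0.7, 0.5, -2.0]
gripper_width: 0.285
time: 10.5
eef_pos: [0.5885, 0.2187, 0.0579]
eef_rot: [-0.704, 0.056, -0.054, 0.706]
contact_force: [-10.6, 2.7, 2.9]
gripper_width: 0.277
t 10.5 tcp [0.5885 0.2187 0.0579] R axes x [ 0.988 -0.154 -0.003] y [-0.003  0.003 -1.   ] z [0.154 0.988 0.003] w 0.277 F [-10.6   2.7   2.9] j [ 0.67  0.18 -0.12 -0.   -1.27 -2.4 ]
world delta [-0.0021  0.0004 -0.0003] tool delta [-0.0021  0.0003  0.0001] rot [-0.003 -0.005 -0.003] deg 0.3768306125460715
```

View pics/s6c.png

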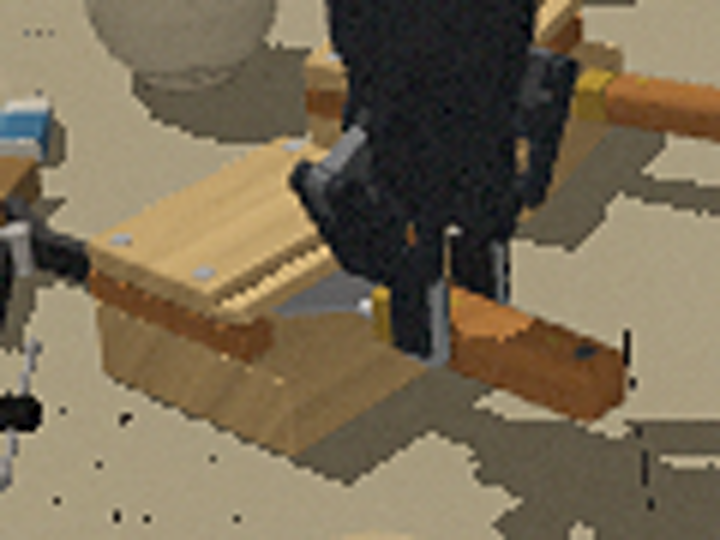

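View pics/t6c.png

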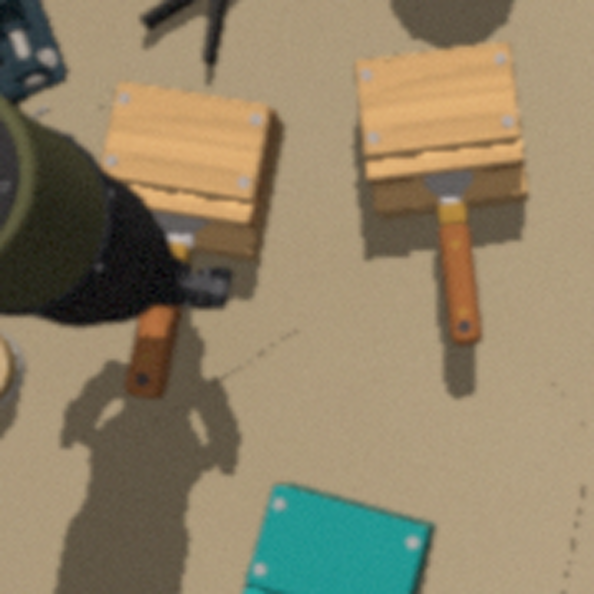

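A 10.6 N contact appeared at the expected depth, so the handle has met the lip. I'll lower the blade slightly onto the floor of the slot, relax and release.

```bash
python3 -m creep '[{"claw":0.15,"delta_pos":[0,0.003,0],"rotation":[0,0,0]},{"claw":0.15,"delta_pos":[0,0,0],"rotation":[0,0,0]}]';python3 -m creep '[{"claw":0.4,"delta_pos":[0,0,0],"rotation":[0,0,0]},{"claw":0.6,"delta_pos":[0,0,0],"rotation":[0,0,0]},{"claw":0.6,"delta_pos":[0,0,0],"rotation":[0,0,0]},{"claw":0.6,"delta_pos":[0,0,0],"rotation":[0,0,0]}]' 40; python3 -c "
from h import *
goal((.4875+.1*.989,.234-.1*.149,.0546),-.15)
T=cap('top');S=cap('scene');cap('wrist','pics/w7.png')
cv2.imwrite('pics/t7c.png',cv2.resize(T['color'][150:330,150:330,::-1],None,fx=3.3,fy=3.3,interpolation=cv2.INTER_CUBIC))
cv2.imwrite('pics/s7c.png',cv2.resize(S['color'][230:320,190:310,::-1],None,fx=6,fy=6,interpolation=cv2.INTER_CUBIC))"
```

```text
time: 10.85
eef_pos: [0.5883, 0.2188, 0.0545]
eef_rot: [-0.704, 0.056, -0.053, 0.706]
contact_force: [-0.3, -0.4, -1.0]
gripper_width: 0.281
time: 11.35
eef_pos: [0.5895, 0.2189, 0.0561]
eef_rot: [-0.704, 0.055, -0.054, 0.706]
contact_force: [-0.3, -0.2, -0.1]
gripper_width: 0.598
t 11.35 tcp [0.5895 0.2189 0.0561] R axes x [ 0.988 -0.154 -0.001] y [-0.     0.004 -1.   ] z [0.154 0.988 0.004] w 0.598 F [-0.3 -0.2 -0.1] j [ 0.67  0.18 -0.13 -0.   -1.26 -2.4 ]
world delta [-0.0031  0.0002  0.0015] tool delta [-0.0031 -0.0015 -0.0003] rot [-0.004 -0.005 -0.001] deg 0.34703039080576387
```

View pics/s7c.png

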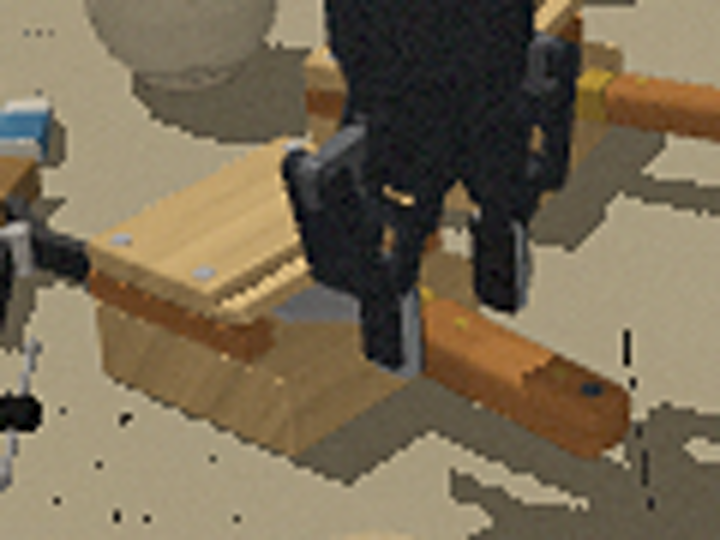

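View pics/w7.png

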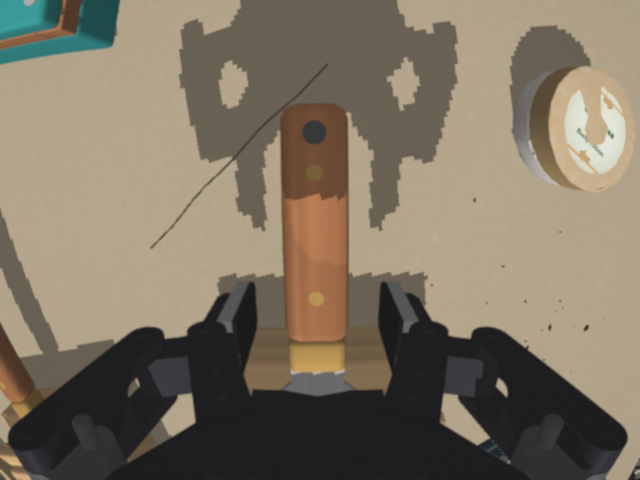

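It's released and has drooped slightly, with the ferrule against the lip and both fingers clear. Retreating straight up.

```bash
python3 -m creep '[{"claw":0.6,"delta_pos":[0,-0.015,0],"rotation":[0,0,0]},{"claw":0.6,"delta_pos":[0,-0.03,0],"rotation":[0,0,0]},{"claw":0.6,"delta_pos":[0,-0.04,0],"rotation":[0,0,0]},{"claw":0.6,"delta_pos":[-0.04,-0.04,0],"rotation":[0,0,0]},{"claw":0.6,"delta_pos":[-0.04,-0.03,0],"rotation":[0,0,0]}]';python3 -m creep '[{"claw":0.6,"delta_pos":[-0.05,0,-0.05],"rotation":[0,0,0]},{"claw":0.6,"delta_pos":[-0.03,0,-0.06],"rotation":[0,0,0]},{"claw":0.6,"delta_pos":[0,0,-0.06],"rotation":[0,0,0]},{"claw":0.6,"delta_pos":[0,0,-0.03],"rotation":[0,0,0]},{"claw":0.6,"delta_pos":[0,0,0],"rotation":[0,0,0]}]'; python3 -c "
from h import *
T=cap('top','pics/t8.png');S=cap('scene','pics/s8.png')
cv2.imwrite('pics/t8c.png',cv2.resize(T['color'][160:280,170:310,::-1],None,fx=5,fy=5,interpolation=cv2.INTER_CUBIC))
cv2.imwrite('pics/s8c.png',cv2.resize(S['color'][230:320,190:310,::-1],None,fx=6,fy=6,interpolation=cv2.INTER_CUBIC))"
```

```text
time: 12.12
eef_pos: [0.5096, 0.2294, 0.2163]
eef_rot: [-0.705, 0.057, -0.054, 0.705]
contact_force: [-0.6, 1.0, 1.1]
gripper_width: 0.601
time: 12.75
eef_pos: [0.4052, 0.0489, 0.2266]
eef_rot: [-0.701, 0.049, -0.058, 0.709]
contact_force: [0.7, -0.4, -0.3]
gripper_width: 0.602
```

View pics/t8c.png

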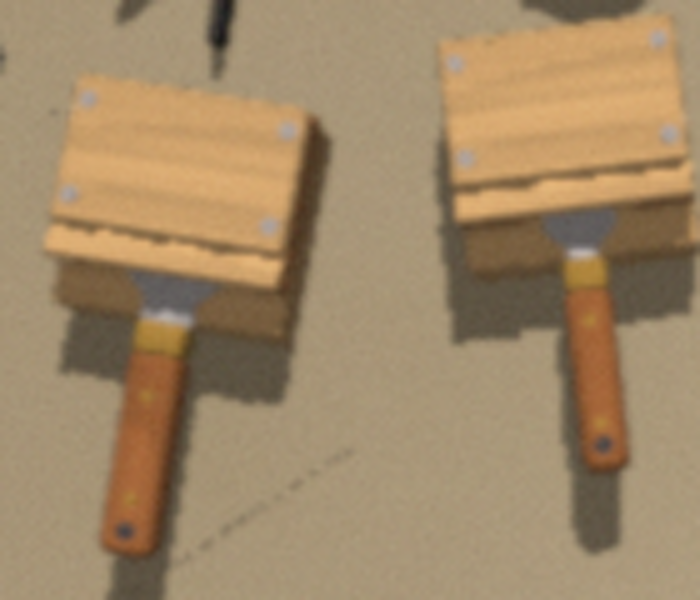

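View pics/s8c.png

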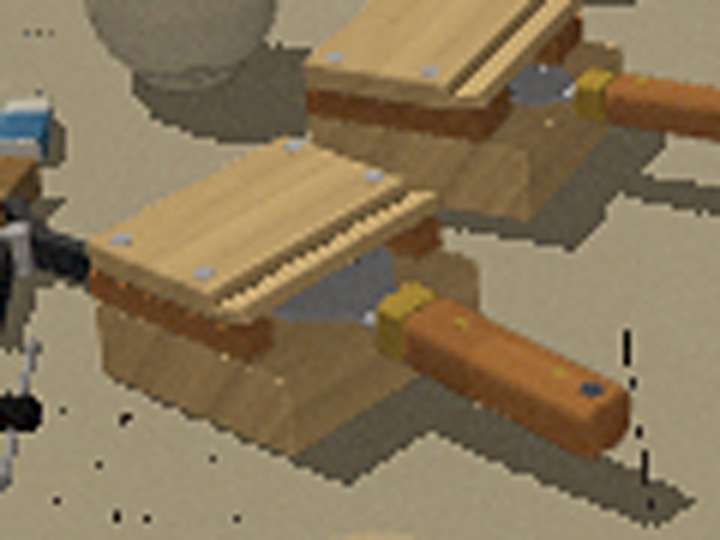

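View pics/s8.png

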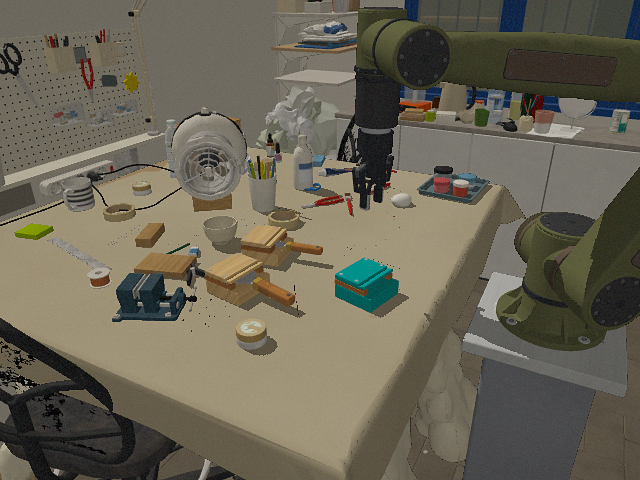

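```bash
python3 - <<'E'
from h import *
import pickle
d=pickle.load(open("c0.pkl","rb"));T,S=d["top"],d["scene"]
def P(c):
    R=cv2.Rodrigues(np.float64(c["rvec"]))[0];return c["camera_matrix"]@np.c_[R,np.float64(c["tvec"]).ravel()]
f=lambda p:np.array([(p[0]+.5)/5-.5+170,(p[1]+.5)/5-.5+160]);g=lambda p:np.array([(p[0]+.5)/6-.5+190,(p[1]+.5)/6-.5+230])
def tri(a,b):
    X=cv2.triangulatePoints(P(T),P(S),f(a).reshape(2,1),g(b).reshape(2,1));return (X[:3]/X[3]).ravel()
c,s=np.cos(-.15),np.sin(-.15)
def mf(X): r=X[:2]-[.62,.216];return np.round([c*r[0]+s*r[1],-s*r[0]+c*r[1],X[2]-.042],4)
print("hole",mf(tri((124,530),(592,390))),"rivet front",mf(tri((147,396),(462,323))),"rivet back",mf(tri((129,497),(560,373))))
print("ferrule front", mf(ray(f((163,322)),T,.05)),"butt mid",mf(ray(f((131,550)),T,.03)))
E
```

```text
hole [-0.0985 -0.0013 -0.0026] rivet front [-0.036  -0.001   0.0041] rivet back [-0.0833 -0.0011 -0.0007]
ferrule front [-0.0019 -0.0028  0.008 ] butt mid [-0.1071 -0.0038 -0.012 ]
```

Measured in the mouth frame, the ferrule front is at about -2 mm and the butt at about -107 mm, so the centre is at about -55 mm. It is about -2 mm sideways and -10 mm in height, with about 0.11 rad of droop. All of these are within tolerance and the arm is clear.

```bash
python3 -m creep '[{"claw":0.6,"delta_pos":[0,0,0],"rotation":[0,0,0]},{"claw":0.6,"delta_pos":[0,0,0],"rotation":[0,0,0]}]'; python3 -c "
from rig import bot
print(bot.job_done())"
```

```text
time: 13.1
eef_pos: [0.4057, 0.0515, 0.226]
eef_rot: [-0.701, 0.049, -0.057, 0.709]
contact_force: [-0.1, 0.2, -0.4]
gripper_width: 0.598
the job is handed in; nothing more can be done
None
```

The wide scraper is in the empty wooden block, fully home, and the job was handed in at 13.1 s. I took it by the handle, carried it over, and pushed the blade in until the handle met the lip, with a contact of about 11 N at the expected depth. Then I lowered it about 3 mm, let go and backed the arm off.

**Last camera check, in the block-mouth frame:**

| Quantity | Measured | Allowed |
|---|---|---|
| Handle centre along the slot | about -55 to -57 mm | -65 to -45 mm |
| Sideways | about -2 mm | ±30 mm |
| Height | about -10 mm | -25 to +12 mm |
| Droop | about 0.11 rad | below 0.3 rad |

- **Bystanders:** the arm hung clear of everything. The rest of the scene looked unchanged in the last picture, though I did not measure the bystanders' positions.
- **Disagreements:** the block's yaw came out as -0.137 rad from the scene camera and -0.150 from the top camera, with the mouth about 4 mm apart between them. I used about -0.15, close to the top camera. One blade-corner reading gave a yaw of -0.11 to -0.13, but the line of the whole scraper gave -0.149.
- **Overshoot:** on the first descent to the handle the arm overshot by about 1 cm, which I corrected before gripping.

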